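# Unlatch the parts crate and hold its sprung gate wide

### The arm

A 6-joint arm with a two-finger parallel gripper is mounted at the origin on a cart in front of the work surface, level with it; the furniture and walls round the work are solid. World frame = base frame: x ahead of the robot, y to its left, z up, the work surface at z = 0. Lengths are in mm, angles in rad, forces in N, time in s.
With the tool pointing down it reaches from about 350 to 875 mm from the base axis. Payload 4.2 kg.
Tool frame: the origin (TCP) lies midway between the tips of the shut fingers; the grasp point (between the pads) lies 19 mm behind it (arm.tcp_to_grasp is the distance from the TCP to the grasp point, in mm); z points along the fingers, y is the line along which they close (so a half turn about z gives the same grasp; the last joint's range is limited). The gripper opens to 85 mm and grips with 20 to 120 N. Pads are 22 mm wide; open, the fingers measure 114 mm over their backs; the gripper's body (76 mm by 85 mm) begins 54 mm behind the grasp point. The pads swing forward as they close: fully open they stand 13 mm farther back than shut.
Start: joints at [1.489, 0.385, 0.008, 0, -1.194, -0.259], TCP at [208.868, 589.044, 231.312] pointing down, gripper open.
Joint ranges: [-3.14, 3.14], [-1.21, 2.06], [-1.07, 1.41], [-3.16, 2.05], [-2.99, -0.16], [-3.1, 3.1]. Speed limits (rad/s): [2.79, 2.79, 3.14, 3.14, 3.14, 3.14].

### API

Orientations are given as a unit quaternion [x, y, z, w].
In Python, from bench import arm gives the robot as it stands.
- The arm moves only by the tool arm_command, never from a script. Its argument "rows" is a list of rows, each a list of 2 entries, a list of its own where there are three numbers: the shift along the tool's x, y, z as a fraction of full scale, then the turn, a rotation vector about the tool's x, y, z as a fraction of full scale. In form: [[[x, y, z], [wx, wy, wz]], ...]. A call has 1 to 5 rows; each row is the pose to reach, as a shift and turn from the pose commanded when the call began, along the tool's axes at that moment, turning the shorter way round; what a row does not reach only later rows make up. Full scale, the value 1, is 0.25 m for a shift and 180 degrees for a turn. A row lasts 1/10 s, in which the tool goes at most 50 mm and 8.59 degrees, less where a joint would pass 70% of its speed; a pose out of reach is approached as far as the arm can. A call with a number of a shift or a turn outside -1 to 1 is refused whole. A call with a gripper value outside its range is refused whole. "grip" is the opening, from 0 (shut) to 1 (fully open), set as the call begins (left out, the last holds). The fingers move at their own pace and stop on an object; the grip force is fixed at half the most. Time passes only in rows, so rows that repeat a pose let the fingers close. It gives the time, the measured TCP pose, the force, the opening and the grip force at its end, in the units of the state.
- arm.read_state(): the state, without advancing time (a new reading comes with each control period).
- arm.get_image(name): name is "scene" or "top" or "wrist"; returns (picture, depth): 400x640x3 uint8, blue, green, red; 400x640 float32, mm along the optical axis (not along the pixel's ray), 0 where there is no reading.
- arm.camera_info(name): a dict with "fx", "fy", "cx", "cy" (pixels), "extrinsics" (4x4, takes a point from camera to world coordinates). Camera axes: x right, y down, z forward; pixel columns grow to the right and rows downward; lengths in mm; the calibration is good to about 2 mm. A picture is of the moment at which its call begins: read the wrist's pose just before it. camera_info takes no time and is no camera call; for the wrist camera it gives the pose at the moment of the call.
- arm.job_done(): hands the job in; it is judged then, once.
Trained networks look in the newest picture that a camera, given by its name, has taken for a name from the list of things; names that differ only in an ending like _2 or _b are one class to them, and where a whole thing is asked for, a point or a joint stands for the part that bears it (a point fixed in the world has none). Each returns a list of dicts, best first, with "score" (0 to 1); they miss things now and then, are a little off and sometimes report something else, mostly with a low value. They report only what shows in the picture. A call takes as long as a camera call.
- arm.spot_in(camera, query): "position" ([column, row] in pixels, amid what is visible of it).
The state is a dict: "clock": time; "joints": joint angles; "joint_vel": joint speeds; "joint_efforts": joint torques, N m; "position": TCP position; "ee_rot": TCP orientation; "contact_force": force on the tool from outside, world axes, zero at the start; "wrist_torque": the same for the moment, N m; "gripper_width": finger opening in mm; "grasp_force": force on a finger pad.
Only numpy, scipy, OpenCV 4.12 (cv2) and the standard library are available. Lean on these libraries where they do the work, as an engineer would, in place of code of your own. Each camera call takes 0.05 s, during which the arm holds its last target. There are 200 camera calls.

### The job

Open the wire-topped parts crate so that a colleague can reach in at its front for the pump: squeeze first the catch on the crate's right side and then the catch on its front, each time pinching the sliding tab and its fixed post together between the fingers until the tab has gone well in. Then take the gate by its round upright handle, swing it out past its detent until it stands about square to the crate's front, and finish while holding it there by the handle, because it springs back if let go. Leave both catches open, and do not shift the things in the crate or on the bench.

Things in the scene. Friction and masses are not known exactly. Their poses are not given: they have to be found in the camera images.
- crate: grey plastic parts crate with four steel wires over its top, fixed to the bench, 180 (x) x 260 (y) x 80 high (ledges to 84). Origin: centre of its underside. Its x axis points to the back, away from the gate; y to its left; z up. The front is its -x side: the gate fills the left 150 mm of it, a fixed panel the right 100 mm. All positions below 'in the crate's frame' are in mm from this origin
- side_tab (a point): the sliding steel tab of the SIDE catch, on the ledge along the crate's right wall: upright plate 10 thick (crate x) x 22 wide (crate y) x 34 high; this point is the centre of its foot, at z 90. Shut, it stands at (-10, -118, 90) in the crate's frame. It slides in crate +x (to the back), towards its post; its plate and staple below it are at most 93 high
- side_post (a point): fixed steel post of the side catch, 10 thick in the sliding direction, 22 to 28 wide; this point is the centre of its foot at (21, -118, 84) in the crate's frame, its top at z 124. Tab and post are squeezed together across 41 mm (outer faces) when shut, 25 mm when the tab has gone 16 mm; only the tab moves, so the hand must be centred between the two outer faces where they END, about 8 mm nearer the post than at the start
- side_catch (a joint): travel of the side tab towards its post, m: 0 shut, 0.020 stop. Moves against about 5 N of friction (20 to 40 N of grip is plenty) and stays where it is left. Until it is past 0.012 its nose blocks the front catch. At 0.014 it counts as well in
- front_tab (a point): the sliding steel tab of the FRONT catch, on the ledge over the fixed front panel: upright plate 10 thick (crate y) x 22 wide (crate x) x 34 high; this point is the centre of its foot, at z 90. Shut, it stands at (-82, -45, 90) in the crate's frame. It slides in crate -y (to the right), towards its post, drawing its bolt out of the gate's keeper
- front_post (a point): fixed steel post of the front catch, 10 thick in the sliding direction, 22 to 28 wide; this point is the centre of its foot at (-82, -76, 84) in the crate's frame, its top at z 124. Squeezed across 41 mm when shut, 25 mm when the tab has gone 16 mm, as on the side catch
- front_catch (a joint): travel of the front tab towards its post, m: 0 shut, 0.020 stop; about 5 N of friction, stays where it is left. The gate is free from 0.014; at 0.015 it counts as well in
- gate_handle (a point): round upright aluminium handle on the gate's top edge, 18 mm diameter, 46 high; this point is the centre of its foot, at z 77, so its top is at z 123; in the bottom 4 mm a 24 mm collar. 107 mm from the hinge axis. Shut, it stands at (-84, 15, 77) in the crate's frame
- gate_hinge (a point): point on the gate's upright hinge axis at z 77, at (-84, 122) in the crate's frame, at the left end of the gate. The gate's free end is 150 mm from it and swings out towards crate -x; the leaf spans z 8 to 77 (keeper to 94)
- gate (a joint): gate angle, rad: 0 shut, grows as it opens (clockwise from above), 1.57 square to the crate's front, 1.75 stop. A spring closes it (about 3 N at the handle when wide). A spring plunger clicks over a bump on the hinge disc at 0.75 (felt from 0.55 to 0.95, up to about 7 N at the handle). Let go, the gate springs back: to rest against the bump at about 0.9, or shut
- pump: black pump with a white nozzle, 53 x 134 x 50, lying in the crate; origin centre of underside; must not be moved
- burr: grey steel burr ring, 58 diameter, 14 high, lying in the crate; origin centre of underside; must not be moved
- screwdriver: small screwdriver, 160 long, 21 thick, on the bench in front of the fixed front panel; origin below its middle; must not be moved
- tape_roll: roll of beige tape, 104 diameter, 25 high, on the bench at the left; bystander
- cutters: side cutters, 170 long, 13 thick, at the left; bystander
- funnel: white funnel, 69 diameter, 85 high, on the bench left or right of the crate; bystander
- jar: white jar with a lid, 65 diameter, 96 high, on the bench left or right of the crate; bystander
- multimeter: multimeter, 138 x 68 x 45, on the bench at the right; bystander

How it is judged:
By the outcome, as a careful person would: the job done as asked, in the order asked, and still so for the second after the job is handed in, while the arm keeps its last pose, push and grip.
It also fails if it takes over 51 s, if anything falls off the work surface, if the arm or the gripper's body presses on something with over 40 N, if the wrist force passes 120 N, or if a joint passes its speed limit or range.

## Working session

There is one attempt and no reset: what is moved stays moved. The work goes in short steps, Python scripts to look and compute and a tool call to move; the robot and the scene stay as the last step left them, time stands still between calls to the robot, and variables do not carry over. Pictures are saved under pics/ and viewed, at most 10 in all, crops included, and the job is handed in when it is done.

Besides the shell and the picture viewer there is one more tool, called after "Call:" as name(argument=value, ...), one argument or row to a line, values as JSON. arm_command: Moves the arm, as the interface text tells. Shift numbers are shares of 0.25 m and turn numbers shares of 180 degrees, none past 1 either way. Its arguments: {"type":"object","properties":{"rows":{"type":"array","items":{"type":"array"}},"grip":{"type":"number"}},"required":["rows"]}

```bash
mkdir -p pics && ls
cat > h.py <<'E'
import numpy as np, cv2
from bench import arm
from scipy.spatial.transform import Rotation as R
def shot(n,f):
    im,d=arm.get_image(n); cv2.imwrite('pics/'+f,im); return im,d,arm.camera_info(n)
def px2w(c,d,u,v,z=None):
    ray=np.array([(u-c['cx'])/c['fx'],(v-c['cy'])/c['fy'],1]); E=np.array(c['extrinsics'])
    if z is None: s=d[int(v),int(u)]
    else: s=(z-E[2,3])/(E[:3,:3]@ray)[2]
    return E[:3,:3]@(ray*s)+E[:3,3]
E
python3 - <<'E'
from h import *
print(arm.read_state())
for n in['top','scene']:
    im,d,c=shot(n,n+'0.png')
    print(n,c)
    for q in ['side_tab','side_post','front_tab','front_post','gate_handle','crate']:
        r=arm.spot_in(n,q)
        for x in r[:2]:
            u,v=x['position'];print(q,x,px2w(c,d,u,v).round(1))
E
```

```text
pics
{'clock': 0.0, 'joints': array([ 1.48858907e+00,  3.85539395e-01,  6.62064205e-03, -5.27555431e-04,
       -1.19399288e+00, -2.58628927e-01]), 'joint_vel': array([-0.00123343,  0.00075277, -0.00061071,  0.00022359,  0.00065636,
        0.0008414 ]), 'joint_efforts': array([ 6.10236275e-04, -3.92289805e+01,  1.88401115e+01,  4.18621615e+00,
       -4.59780349e-03, -4.90217360e-06]), 'position': array([208.68367635, 588.50596366, 230.22567624]), 'ee_rot': array([ 9.85496858e-01, -1.69690203e-01, -1.51041031e-04,  1.07513903e-03]), 'contact_force': array([0.15794711, 0.7973769 , 0.10049301]), 'wrist_torque': array([ 0.02259422,  0.01127395, -0.00634817]), 'grasp_force': 0.0, 'gripper_width': 85.42748998782707}
top {'fx': 466.1341799245749, 'fy': 466.1341799245749, 'cx': 323.493471108771, 'cy': 196.42390720144994, 'extrinsics': array([[-2.09454949e-02, -9.79365365e-01,  2.01009374e-01,
         3.22420087e+02],
       [-9.99757267e-01,  1.91431513e-02, -1.09063141e-02,
         2.31340781e+01],
       [ 6.83331347e-03, -2.01189020e-01, -9.79528603e-01,
         1.22657807e+03],
    
[... 796 characters left out ...]
2],
       [-7.21582894e-01, -4.98059547e-01,  4.80889608e-01,
        -6.98526129e+02],
       [ 1.70807424e-02, -7.07193561e-01, -7.06813636e-01,
         1.15492877e+03],
       [ 0.00000000e+00,  0.00000000e+00,  0.00000000e+00,
         1.00000000e+00]])}
side_tab {'position': [366.3, 204.1], 'score': 0.74} [612.5 -69.9  92.5]
side_post {'position': [347.7, 193.8], 'score': 0.66} [658.9  39.1  27.7]
front_tab {'position': [334.1, 193.8], 'score': 0.65} [557.4   6.8 119.3]
gate_handle {'position': [317.5, 189.5], 'score': 0.86} [564.4  79.4  82.8]
crate {'position': [340.4, 194.8], 'score': 0.72} [657.   67.    5.5]
crate {'position': [423.5, 250.2], 'score': 0.21} [ 598.3 -285.2   79.4]
```

Run:
```python
import cv2
im=cv2.imread('pics/top0.png');cv2.imwrite('pics/topc.png',cv2.resize(im[90:290,190:440],None,fx=3,fy=3,interpolation=2))
im=cv2.imread('pics/scene0.png');cv2.imwrite('pics/scenec.png',cv2.resize(im[90:290,220:470],None,fx=3,fy=3,interpolation=2))
```

```text
(no output)
```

View pics/topc.png

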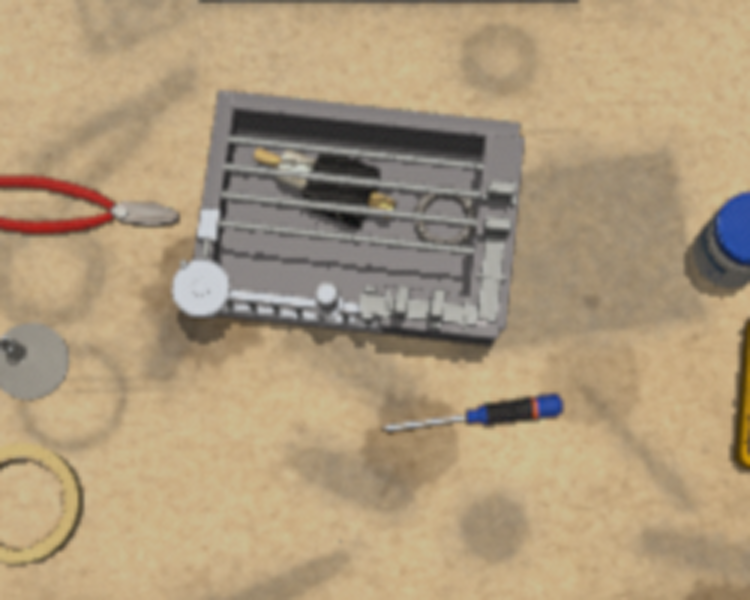

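View pics/scenec.png

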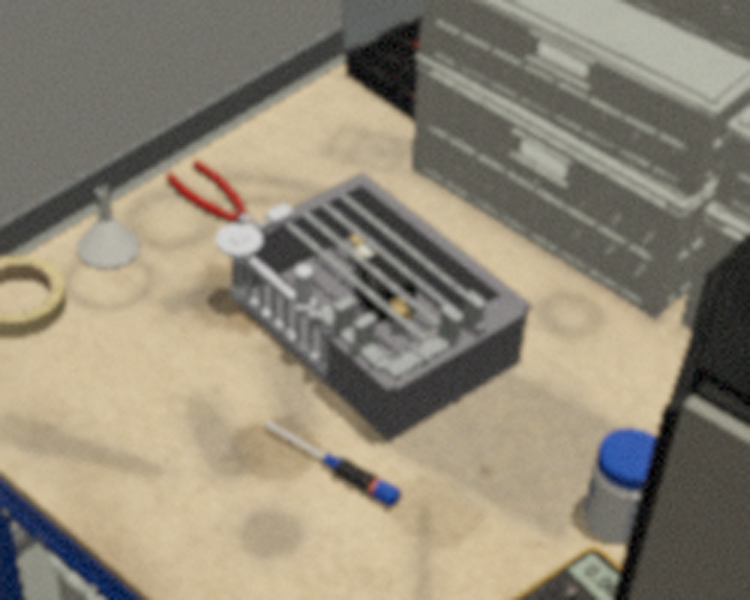

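The top view shows the crate yawed slightly. In crop pixels, the handle top is at (327,293), the front tab and post at about (400,303) and (437,303), and the side tab and post at about (496,225) and (501,188). The big white disc at (200,288) is the hinge disc, and the screwdriver lies in front. I'll make a rough fit, then refine it with the wrist camera.

```bash
cat >> h.py <<'E'
from scipy.optimize import least_squares
K={'handle':(-84,15,123),'ft':(-82,-45,124),'fp':(-82,-76,124),'st':(-10,-118,124),'sp':(21,-118,124),
 'BL':(90,130,80),'BR':(90,-130,80)}
def fit(obs): # name->(u,v,cam)
    W={k:px2w(c,None,u,v,z=K[k][2])[:2] for k,(u,v,c) in obs.items()}
    A=np.array([K[k][:2] for k in W]);B=np.array(list(W.values()))
    def f(p):
        c,s=np.cos(p[2]),np.sin(p[2]); return ((A@np.array([[c,s],[-s,c]])+p[:2])-B).ravel()
    r=least_squares(f,[620,40,0],loss='soft_l1',f_scale=3)
    return r.x,dict(zip(W,r.fun.reshape(-1,2).round(1).tolist()))
def c2w(p,q):
    c,s=np.cos(p[2]),np.sin(p[2]);return np.array([p[0]+c*q[0]-s*q[1],p[1]+s*q[0]+c*q[1],q[2] if len(q)>2 else 0])
E
python3 - <<'E'
from h import *
c=arm.camera_info('top')
t={'handle':(327,293),'ft':(400,303),'fp':(437,303),'st':(496,225),'sp':(501,188),'BL':(220,93),'BR':(523,123)}
p,r=fit({k:(190+(a+.5)/3-.5,90+(b+.5)/3-.5,c) for k,(a,b) in t.items()})
print(p,r)
s=arm.read_state();w=arm.camera_info('wrist')
T=np.eye(4);T[:3,:3]=R.from_quat(s['ee_rot']).as_matrix();T[:3,3]=s['position']
print(np.linalg.inv(T)@np.array(w['extrinsics']),w['fx'],w['cx'],w['cy']);print(T)
E
```

```text
[ 6.53640607e+02  4.56733327e+01 -1.36054999e-01] {'handle': [-0.1, 1.3], 'ft': [3.4, 0.5], 'fp': [-0.3, -0.4], 'st': [1.1, -1.9], 'sp': [0.5, -0.9], 'BL': [-1.0, -0.9], 'BR': [-4.2, 2.7]}
[[-8.46836829e-04 -9.51251277e-01 -3.08415775e-01  7.82947819e+01]
 [ 9.99999330e-01 -5.62074421e-04 -1.01214748e-03 -4.10698726e-02]
 [ 7.89453966e-04 -3.08416426e-01  9.51251116e-01 -1.42989232e+02]
 [ 0.00000000e+00  0.00000000e+00  0.00000000e+00  1.00000000e+00]] 278.2473440784661 314.37050588439365 199.4539691709481
[[ 9.42495045e-01 -3.34220120e-01 -3.16254097e-05  2.08850749e+02]
 [-3.34220120e-01 -9.42495046e-01  4.31219034e-06  5.89045371e+02]
 [-3.12480128e-05  6.50563020e-06 -9.99999999e-01  2.31300804e+02]
 [ 0.00000000e+00  0.00000000e+00  0.00000000e+00  1.00000000e+00]]
```

```bash
cat > m.py <<'E'
# tracks the commanded pose; did(lastrow) updates, to(x,y,z,heading_deg) prints the fraction row
import json,os
from h import *
F='cmd.json'
def load():
    if os.path.exists(F):
        j=json.load(open(F));return np.array(j['p']),R.from_quat(j['q'])
    return np.array([208.868,589.044,231.312]),rot(-19.525)
def rot(h):
    a=np.radians(h);return R.from_matrix(np.array([[np.cos(a),np.sin(a),0],[np.sin(a),-np.cos(a),0],[0,0,-1]]))
def did(sh,tu):
    p,q=load();p=p+q.apply(np.array(sh)*250);q=q*R.from_rotvec(np.array(tu)*np.pi)
    json.dump(dict(p=p.tolist(),q=q.as_quat().tolist()),open(F,'w'));chk()
def chk():
    p,q=load();s=arm.read_state();print('t',round(s['clock'],2),'cmd',p.round(1),'meas',s['position'].round(1),'rotdiff',np.degrees((q.inv()*R.from_quat(s['ee_rot'])).as_rotvec()).round(2),'F',s['contact_force'].round(1),'w',round(s['gripper_width'],1),'gf',s['grasp_force'])
def to(x,y,z,h):
    p,q=load();print('to',(q.inv().apply(np.array([x,y,z])-p)/250).round(4),((q.inv()*rot(h)).as_rotvec()/np.pi).round(4))
E
python3 - <<'E'
from m import *
chk();to(645,-14,231,-97.8)
E
```

```text
t 0.7 cmd [208.9 589.  231.3] meas [208.9 589.  231.3] rotdiff [-0. -0.  0.] F [-0.4  0.  -1.5] w 85.4 gf 0.0
to [2.4504e+00 1.6904e+00 1.2000e-03] [-0.     -0.      0.4349]
```

Call:
arm_command(
  rows=[
    [[0.16,0.11,0],[0,0,0.03]],
    [[0.32,0.22,0],[0,0,0.06]],
    [[0.48,0.33,0],[0,0,0.09]],
    [[0.64,0.44,0],[0,0,0.12]],
    [[0.8,0.55,0],[0,0,0.15]],
  ],
  grip=1,
)

```text
clock: 1.2
position: [352.2, 391.0, 231.6]
ee_rot: [0.918, -0.396, 0.0, -0.0]
contact_force: [0.4, 0.2, -0.7]
gripper_width: 85.4
grasp_force: 0.0
```

```bash
python3 -c "
from m import *
did([.8,.55,0],[0,0,.15]);to(645,-14,231,-97.8)"
```

```text
t 1.2 cmd [351.4 392.6 231.3] meas [352.2 391.  231.6] rotdiff [ 0.04 -0.01  0.19] F [ 0.4  0.2 -0.7] w 85.4 gf 0.0
to [1.9883e+00 2.6680e-01 1.2000e-03] [-0.     -0.      0.2849]
```

Call:
arm_command(
  rows=[
    [[0.19,0.026,0],[0,0,0.03]],
    [[0.38,0.052,0],[0,0,0.06]],
    [[0.57,0.078,0],[0,0,0.09]],
    [[0.76,0.104,0],[0,0,0.12]],
    [[0.95,0.13,0],[0,0,0.15]],
  ],
)

```text
clock: 1.7
position: [492.1, 196.2, 231.8]
ee_rot: [0.8, -0.6, 0.0, -0.0]
contact_force: [0.6, 1.2, 0.9]
gripper_width: 85.4
grasp_force: 0.0
```

```bash
python3 -c "
from m import *
did([.95,.13,0],[0,0,.15]);to(645,-14,231,-97.8)"
```

```text
t 1.7 cmd [491.2 197.9 231.3] meas [492.1 196.2 231.8] rotdiff [ 0.05 -0.02  0.21] F [0.6 1.2 0.9] w 85.4 gf 0.0
to [ 0.9872 -0.3494  0.0012] [-0.     -0.      0.1349]
```

Call:
arm_command(
  rows=[
    [[0.18,-0.064,0],[0,0,0.03]],
    [[0.36,-0.128,0],[0,0,0.06]],
    [[0.54,-0.192,0],[0,0,0.09]],
    [[0.72,-0.256,0],[0,0,0.12]],
    [[0.9,-0.32,0],[0,0,0.135]],
  ],
)

```text
clock: 2.2
position: [632.8, 3.0, 231.5]
ee_rot: [-0.656, 0.755, -0.0, 0.0]
contact_force: [0.4, 0.4, 0.5]
gripper_width: 85.4
grasp_force: 0.0
```

Run:
```python
from m import *
did([.9,-.32,0],[0,0,.135])
arm.get_image('top');arm.get_image('top');arm.get_image('top');chk()
im,d,c=shot('wrist','w1.png');np.save('w1d.npy',d)
import pickle;pickle.dump(c,open('w1c.pkl','wb'));print(c['fx'],c['fy'])
p=[653.6,45.7,-.136]
E=np.linalg.inv(np.array(c['extrinsics']))
for k,q in K.items():
    x=E@np.append(c2w(p,q),1);u,v=c['fx']*x[0]/x[2]+c['cx'],c['fy']*x[1]/x[2]+c['cy'];print(k,round(u),round(v))
    cv2.circle(im,(int(u),int(v)),2,(0,0,255),-1)
cv2.imwrite('pics/w1o.png',im)
```

```text
t 2.2 cmd [631.8   4.8 231.3] meas [632.8   3.  231.5] rotdiff [ 0.03 -0.01  0.16] F [0.4 0.4 0.5] w 85.4 gf 0.0
t 2.35 cmd [631.8   4.8 231.3] meas [632.7   2.2 230.3] rotdiff [-0.06  0.03  0.26] F [-0.8  0.9  0.1] w 85.6 gf 0.0
278.2473440784661 278.2473440784661
handle 381 253
ft 384 197
fp 387 164
st 306 116
sp 270 116
BL 232 317
BR 207 103
```

View pics/w1o.png

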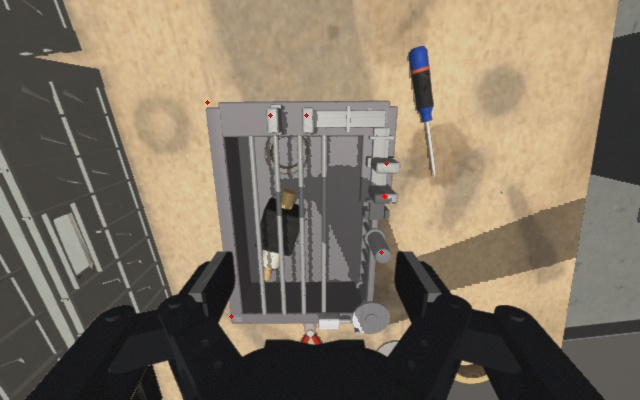

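The overlaid predictions land on the tops of the tabs, posts and handle to within a few pixels. I'll zoom in to refine.

Run:
```python
from m import *
im=cv2.imread('pics/w1.png');cv2.imwrite('pics/w1z.png',cv2.resize(im[90:270,200:410],(798,684),interpolation=cv2.INTER_CUBIC)[:600])
chk()
```

```text
t 2.4 cmd [631.8   4.8 231.3] meas [632.    3.6 230.6] rotdiff [-0.06  0.01  0.14] F [-0.1  0.2 -1. ] w 85.2 gf 0.0
```

View pics/w1z.png

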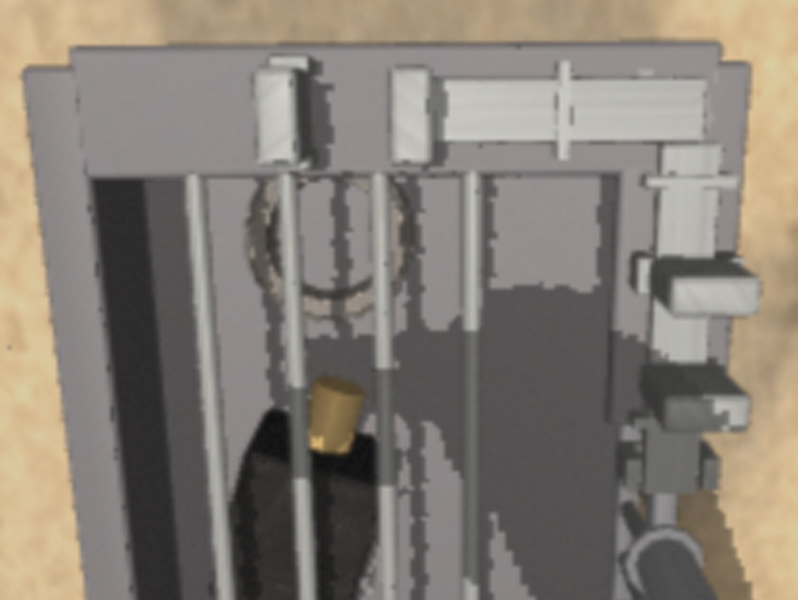

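Clear tops in the zoom: side post (277,117), side tab (412,115), front post (715,295), front tab (705,412).

Run:
```python
from m import *
import pickle;c=pickle.load(open('w1c.pkl','rb'));d=np.load('w1d.npy')
t={'sp':(277,117),'st':(412,115),'fp':(715,295),'ft':(705,412)}
o={k:(200+(a+.5)/3.8-.5,90+(b+.5)/3.8-.5,c) for k,(a,b) in t.items()}
for k,(u,v,_) in o.items(): print(k,px2w(c,d,u,v).round(1))
p,r=fit(o);print(p,r)
print(np.array(c['extrinsics'])[:3,3])
o['handle']=(381,254,c)
p,r=fit(o);print(p,r)
st=c2w(p,(14.5,-118,0));print('side goal',st,np.degrees(p[2]))
to(st[0],st[1],160,-90+np.degrees(p[2]))
```

```text
sp [657.2 -70.2 124.6]
st [626.8 -66.4 125.5]
fp [561.4 -15.6 125.2]
ft [565.5  13.5 124.8]
[ 6.51938072e+02  4.91598337e+01 -1.27730772e-01] {'sp': [0.5, -0.4], 'st': [0.2, -0.2], 'fp': [-0.2, -0.5], 'ft': [-0.4, 1.2]}
[620.5283758  -74.36599926 373.53833857]
[ 6.52849019e+02  4.84147586e+01 -1.35147719e-01] {'sp': [0.5, -1.1], 'st': [0.2, -0.8], 'fp': [0.2, -0.6], 'ft': [0.2, 1.1], 'handle': [-1.3, 1.6]}
side goal [651.31787104 -70.46293306   0.        ] -7.7433938857038065
to [ 0.2877 -0.1185  0.2852] [-0.     -0.     -0.0005]
```

Call:
arm_command(
  rows=[
    [[0.12,-0.05,0.1],[0,0,0]],
    [[0.24,-0.1,0.2],[0,0,0]],
    [[0.288,-0.119,0.3],[0,0,0]],
    [[0.288,-0.119,0.3],[0,0,0]],
    [[0.288,-0.119,0.3],[0,0,0]],
  ],
)

```text
clock: 2.9
position: [651.3, -69.6, 156.7]
ee_rot: [-0.658, 0.753, -0.0, -0.0]
contact_force: [-0.0, -0.1, 0.5]
gripper_width: 85.4
grasp_force: 0.0
```

Run:
```python
from m import *
did([.288,-.119,.3],[0,0,0])
im,d,c=shot('wrist','w2.png');chk()
cv2.imwrite('pics/w2z.png',cv2.resize(im[60:360,150:500],(700,600),interpolation=cv2.INTER_CUBIC))
```

```text
t 2.9 cmd [651.4 -70.6 156.3] meas [651.3 -69.6 156.7] rotdiff [-0.01  0.02 -0.08] F [-0.  -0.1  0.5] w 85.4 gf 0.0
t 2.95 cmd [651.4 -70.6 156.3] meas [652.  -69.3 157.8] rotdiff [ 0.13 -0.   -0.11] F [-0.3  0.1 -0.2] w 85.3 gf 0.0
```

View pics/w2z.png

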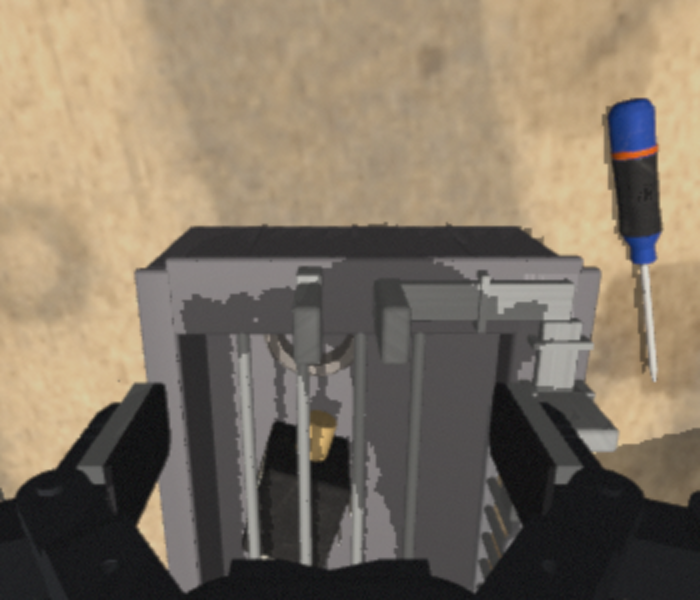

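The fingers straddle the tab (397,~330) and the post (308,~330). Their centre is at 330, so I'll go about 1 mm further towards the post. Descending, then closing.

Call:
arm_command(
  rows=[
    [[0,-0.005,0.12],[0,0,0]],
    [[0,-0.005,0.2],[0,0,0]],
    [[0,-0.005,0.233],[0,0,0]],
    [[0,-0.005,0.233],[0,0,0]],
    [[0,-0.005,0.233],[0,0,0]],
  ],
)

```text
clock: 3.45
position: [653.8, -70.1, 100.0]
ee_rot: [-0.658, 0.753, -0.001, 0.001]
contact_force: [0.2, 0.1, 1.0]
gripper_width: 85.7
grasp_force: 0.0
```

Call:
arm_command(
  rows=[
    [[0,0,0],[0,0,0]],
    [[0,0,0],[0,0,0]],
    [[0,0,0],[0,0,0]],
    [[0,0,0],[0,0,0]],
  ],
  grip=0,
)

```text
clock: 3.85
position: [650.3, -70.9, 98.4]
ee_rot: [-0.657, 0.754, 0.002, -0.002]
contact_force: [-6.2, 1.4, 4.6]
gripper_width: 28.0
grasp_force: 3.1
```

```bash
python3 -c "
from m import *
did([0,-.005,.233],[0,0,0])"
```

```text
t 3.85 cmd [652.7 -70.7  98.1] meas [650.3 -70.9  98.4] rotdiff [-0.3   0.05  0.03] F [-6.2  1.4  4.6] w 28.0 gf 3.1148242950439453
```

Still closing; holding a bit longer.

Call:
arm_command(
  rows=[
    [[0,0,0],[0,0,0]],
    [[0,0,0],[0,0,0]],
    [[0,0,0],[0,0,0]],
    [[0,0,0],[0,0,0]],
  ],
  grip=0,
)

```text
clock: 4.25
position: [653.6, -71.3, 99.0]
ee_rot: [-0.657, 0.754, -0.001, 0.001]
contact_force: [2.0, -3.9, 4.3]
gripper_width: 19.8
grasp_force: 61.0
```

Width 19.8 mm, so the tab is at its stop. Opening and lifting.

Call:
arm_command(
  rows=[
    [[0,0,0],[0,0,0]],
    [[0,0,0],[0,0,0]],
    [[0,0,0],[0,0,0]],
    [[0,0,0],[0,0,0]],
    [[0,0,-0.06],[0,0,0]],
  ],
  grip=1,
)

```text
clock: 4.75
position: [650.8, -70.5, 110.6]
ee_rot: [-0.657, 0.754, 0.002, -0.002]
contact_force: [0.1, -0.6, -0.2]
gripper_width: 85.5
grasp_force: 0.0
```

Call:
arm_command(
  rows=[
    [[0,0,-0.14],[0,0,0]],
    [[0,0,-0.26],[0,0,0]],
    [[0,0,-0.3],[0,0,0]],
  ],
)

```text
clock: 5.05
position: [654.4, -70.6, 192.0]
ee_rot: [-0.657, 0.754, -0.002, 0.002]
contact_force: [-0.1, -1.1, 0.4]
gripper_width: 85.7
grasp_force: 0.0
```

Run:
```python
from m import *
did([0,0,-.36],[0,0,0])
p=[652.8,48.2,-.135];g=c2w(p,(-82,-69.5,0));print(g);to(g[0],g[1],188,-7.74)
```

```text
t 5.05 cmd [652.7 -70.7 188.1] meas [654.4 -70.6 192. ] rotdiff [ 0.37 -0.05 -0.03] F [-0.1 -1.1  0.4] w 85.7 gf 0.0
[562.19206423  -9.63123702   0.        ]
to [-1.928e-01  3.918e-01  2.000e-04] [ 0.      0.     -0.5005]
```

Call:
arm_command(
  rows=[
    [[-0.04,0.08,0],[0,0,-0.045]],
    [[-0.08,0.16,0],[0,0,-0.09]],
    [[-0.12,0.24,0],[0,0,-0.135]],
    [[-0.16,0.32,0],[0,0,-0.18]],
    [[-0.193,0.392,0],[0,0,-0.225]],
  ],
)

```text
clock: 5.55
position: [560.7, -9.0, 187.2]
ee_rot: [0.879, -0.477, -0.001, 0.0]
contact_force: [-0.7, -0.5, 0.5]
gripper_width: 85.1
grasp_force: 0.0
```

Call:
arm_command(
  rows=[
    [[0,0,0],[0,0,-0.045]],
    [[0,0,0],[0,0,-0.09]],
    [[0,0,0],[0,0,-0.135]],
    [[0,0,0],[0,0,-0.18]],
    [[0,0,0],[0,0,-0.225]],
  ],
)

```text
clock: 6.05
position: [561.5, -9.4, 187.2]
ee_rot: [0.99, -0.143, -0.001, 0.0]
contact_force: [-0.2, 0.2, -0.2]
gripper_width: 85.4
grasp_force: 0.0
```

Call:
arm_command(
  rows=[
    [[0,0,0],[0,0,-0.04]],
    [[0,0,0.08],[0,0,-0.05]],
    [[0,0,0.12],[0,0,-0.05]],
    [[0,0,0.12],[0,0,-0.05]],
    [[0,0,0.12],[0,0,-0.05]],
  ],
)

```text
clock: 6.55
position: [562.1, -9.6, 157.9]
ee_rot: [0.998, -0.068, -0.0, 0.0]
contact_force: [0.5, 0.5, 0.2]
gripper_width: 85.1
grasp_force: 0.0
```

Run:
```python
from m import *
did([-.193,.392,0],[0,0,-.225]);did([0,0,0],[0,0,-.225]);did([0,0,.12],[0,0,-.05])
im,d,c=shot('wrist','w3.png');chk()
cv2.imwrite('pics/w3z.png',cv2.resize(im[60:360,150:500],(700,600),interpolation=cv2.INTER_CUBIC))
```

```text
t 6.55 cmd [562.2  -9.6 188.1] meas [562.1  -9.6 157.9] rotdiff [-4.000e-02 -2.000e-02 -4.948e+01] F [0.5 0.5 0.2] w 85.1 gf 0.0
t 6.55 cmd [562.2  -9.6 188.1] meas [562.1  -9.6 157.9] rotdiff [-0.03 -0.03 -8.98] F [0.5 0.5 0.2] w 85.1 gf 0.0
t 6.55 cmd [562.2  -9.6 158.1] meas [562.1  -9.6 157.9] rotdiff [-0.03 -0.03  0.02] F [0.5 0.5 0.2] w 85.1 gf 0.0
t 6.6 cmd [562.2  -9.6 158.1] meas [562.5  -9.6 158.4] rotdiff [-0.    0.03  0.01] F [-0.1 -0.8 -0.1] w 85.2 gf 0.0
```

View pics/w3z.png

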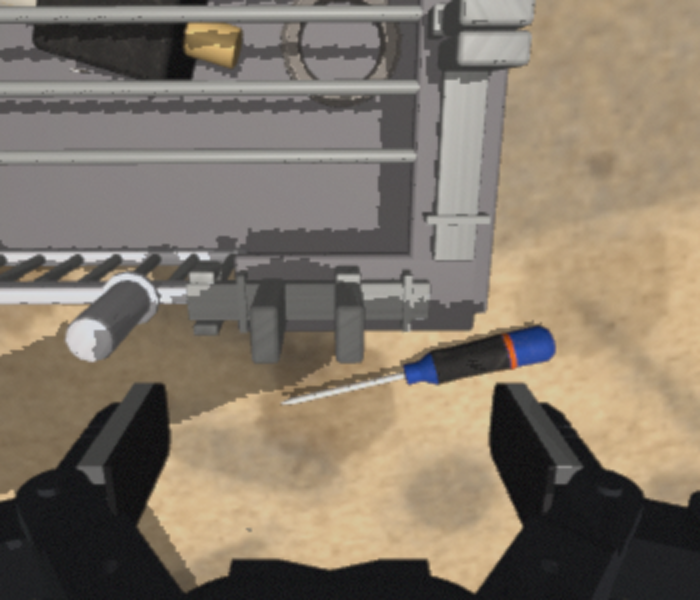

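The side tab is seated against its post (top right). The front tab is at (265,345), the post at (349,345), and the hand centre at column 329, so I'll shift about 1 mm towards the post and descend.

Call:
arm_command(
  rows=[
    [[0,0.005,0.12],[0,0,0]],
    [[0,0.005,0.2],[0,0,0]],
    [[0,0.005,0.24],[0,0,0]],
    [[0,0.005,0.24],[0,0,0]],
    [[0,0.005,0.24],[0,0,0]],
  ],
)

```text
clock: 7.1
position: [562.9, -10.7, 99.1]
ee_rot: [0.998, -0.068, 0.001, -0.0]
contact_force: [-0.3, -0.7, 1.6]
gripper_width: 85.4
grasp_force: 0.0
```

Call:
arm_command(
  rows=[
    [[0,0,0],[0,0,0]],
    [[0,0,0],[0,0,0]],
    [[0,0,0],[0,0,0]],
    [[0,0,0],[0,0,0]],
    [[0,0,0],[0,0,0]],
  ],
  grip=0,
)

```text
clock: 7.6
position: [563.8, -11.5, 100.3]
ee_rot: [0.998, -0.067, 0.002, 0.001]
contact_force: [0.5, -6.1, 5.4]
gripper_width: 19.4
grasp_force: 60.8
```

Call:
arm_command(
  rows=[
    [[0,0,0],[0,0,0]],
    [[0,0,0],[0,0,0]],
    [[0,0,0],[0,0,0]],
    [[0,0,0],[0,0,0]],
  ],
)

```text
clock: 8.0
position: [563.8, -11.5, 100.3]
ee_rot: [0.998, -0.068, 0.002, 0.0]
contact_force: [1.0, -3.6, 5.8]
gripper_width: 19.7
grasp_force: 60.6
```

Both catches are at their stops. Opening, lifting, then working out the handle.

Call:
arm_command(
  rows=[
    [[0,0,0],[0,0,0]],
    [[0,0,0],[0,0,0]],
    [[0,0,0],[0,0,0]],
    [[0,0,0],[0,0,0]],
    [[0,0,-0.06],[0,0,0]],
  ],
  grip=1,
)

```text
clock: 8.5
position: [560.3, -11.0, 111.1]
ee_rot: [0.998, -0.068, -0.003, 0.001]
contact_force: [0.6, 0.3, -0.8]
gripper_width: 85.4
grasp_force: 0.0
```

Call:
arm_command(
  rows=[
    [[0,0,-0.1],[0,0,0]],
    [[0,0,-0.18],[0,0,0]],
    [[0,0,-0.18],[0,0,0]],
  ],
)

```text
clock: 8.8
position: [563.9, -10.5, 161.0]
ee_rot: [0.998, -0.068, 0.003, -0.001]
contact_force: [0.2, -0.0, -0.5]
gripper_width: 85.4
grasp_force: 0.0
```

Run:
```python
from m import *
did([0,.005,.24],[0,0,0]);did([0,0,-.24],[0,0,0])
im,d,c=shot('wrist','w4.png')
print(arm.spot_in('wrist','gate_handle')[:2])
p=[652.8,48.2,-.135];g=c2w(p,(-84,15,0));print(g);to(g[0],g[1],158,-7.74)
print(px2w(c,d,150+88/2,60+340/2,z=123))
```

```text
t 8.8 cmd [562.  -10.8  98.1] meas [563.9 -10.5 161. ] rotdiff [ 0.09  0.34 -0.04] F [ 0.2 -0.  -0.5] w 85.4 gf 0.0
t 8.8 cmd [562.  -10.8 158.1] meas [563.9 -10.5 161. ] rotdiff [ 0.09  0.34 -0.04] F [ 0.2 -0.  -0.5] w 85.4 gf 0.0
[{'position': [159.2, 203.4], 'score': 0.85}]
[571.58314284  74.36910609   0.        ]
to [-8.300e-03 -3.428e-01  2.000e-04] [ 0.      0.     -0.0005]
[572.01887138  73.95083476 123.        ]
```

Call:
arm_command(
  rows=[
    [[-0.004,-0.17,0],[0,0,0]],
    [[-0.006,-0.3,0],[0,0,0]],
    [[-0.006,-0.343,0.06],[0,0,0]],
    [[-0.006,-0.343,0.16],[0,0,0]],
    [[-0.006,-0.343,0.24],[0,0,0]],
  ],
)

```text
clock: 9.4
position: [570.8, 74.7, 95.4]
ee_rot: [0.998, -0.068, -0.002, 0.001]
contact_force: [0.5, 0.0, 0.5]
gripper_width: 85.3
grasp_force: 0.0
```

Call:
arm_command(
  rows=[
    [[0,0,0],[0,0,0]],
    [[0,0,0],[0,0,0]],
    [[0,0,0],[0,0,0]],
    [[0,0,0],[0,0,0]],
    [[0,0,0],[0,0,0]],
  ],
  grip=0,
)

```text
clock: 9.9
position: [572.5, 73.7, 99.3]
ee_rot: [0.998, -0.068, 0.001, 0.0]
contact_force: [0.6, -1.2, 2.1]
gripper_width: 16.0
grasp_force: 58.5
```

Call:
arm_command(
  rows=[
    [[0,0,0],[0,0,0]],
    [[0,0,0],[0,0,0]],
    [[0,0,0],[0,0,0]],
  ],
)

```text
clock: 10.2
position: [572.6, 73.7, 99.3]
ee_rot: [0.998, -0.068, 0.001, 0.0]
contact_force: [-0.4, -4.6, 5.4]
gripper_width: 15.9
grasp_force: 58.7
```

Run:
```python
from m import *
did([-.006,-.343,.24],[0,0,0])
im,d,c=shot('wrist','w5.png')
cv2.imwrite('pics/w5z.png',cv2.resize(im[60:360,150:500],(700,600),interpolation=cv2.INTER_CUBIC))
q0,r=load();p=[652.8,48.2,-.135];hw=c2w(p,(-84,122,0));print('hinge',hw,'radius',np.linalg.norm(q0[:2]-hw[:2]))
v=q0-hw;v[2]=0
for a in range(4,17,4):
  # open clockwise by a deg in call-start frame
  A=R.from_euler('z',-a,degrees=True)
  print(a,(r.inv().apply(A.apply(v)-v)/250).round(4),a/180)
```

```text
t 10.2 cmd [572.2  74.3  98.1] meas [572.6  73.7  99.3] rotdiff [-0.03  0.07 -0.01] F [-0.4 -4.6  5.4] w 15.9 gf 58.72825026512146
hinge [585.98430612 180.39554853   0.        ] radius 106.95720885155612
4 [-0.0299 -0.0008  0.    ] 0.022222222222222223
8 [-0.0596 -0.0037  0.    ] 0.044444444444444446
12 [-0.089  -0.0087  0.    ] 0.06666666666666667
16 [-0.118  -0.0157  0.    ] 0.08888888888888889
```

View pics/w5z.png

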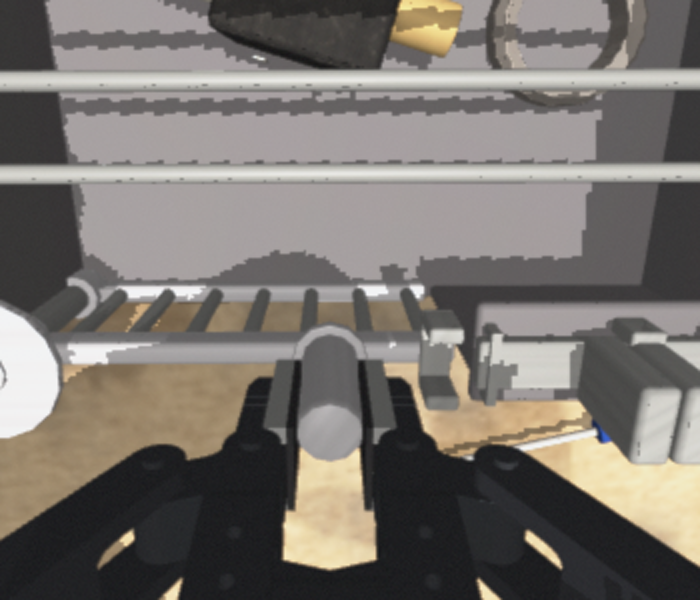

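The handle is held squarely between the pads, around (330,430), and the bolt is clear of the keeper. Swinging in 16° arcs.

Call:
arm_command(
  rows=[
    [[-0.0239,-0.0004,0],[0,0,0.0178]],
    [[-0.0477,-0.0023,0],[0,0,0.0356]],
    [[-0.0714,-0.0055,0],[0,0,0.0533]],
    [[-0.0948,-0.01,0],[0,0,0.0711]],
    [[-0.118,-0.0157,0],[0,0,0.0889]],
  ],
)

```text
clock: 10.75
position: [543.8, 81.8, 99.3]
ee_rot: [0.978, -0.207, 0.001, 0.0]
contact_force: [1.4, -3.2, 5.9]
gripper_width: 15.9
grasp_force: 58.8
```

Call:
arm_command(
  rows=[
    [[-0.0239,-0.0004,0],[0,0,0.0178]],
    [[-0.0477,-0.0023,0],[0,0,0.0356]],
    [[-0.0714,-0.0055,0],[0,0,0.0533]],
    [[-0.0948,-0.01,0],[0,0,0.0711]],
    [[-0.118,-0.0157,0],[0,0,0.0889]],
  ],
)

```text
clock: 11.25
position: [518.3, 97.5, 99.2]
ee_rot: [0.94, -0.342, 0.001, -0.0]
contact_force: [-0.3, -2.9, 6.3]
gripper_width: 15.7
grasp_force: 58.9
```

Run:
```python
from m import *
did([-.118,-.0157,0],[0,0,.0889]);did([-.118,-.0157,0],[0,0,.0889])
q0,r=load();hw=np.array([585.98,180.4]);v=q0[:2]-hw;print(np.linalg.norm(v),np.degrees(np.arctan2(v[1],v[0])))
```

```text
t 11.25 cmd [543.5  82.2  98.1] meas [518.3  97.5  99.2] rotdiff [ 0.03  0.07 16.12] F [-0.3 -2.9  6.3] w 15.7 gf 58.8740998506546
t 11.25 cmd [518.1  97.7  98.1] meas [518.3  97.5  99.2] rotdiff [0.04 0.07 0.12] F [-0.3 -2.9  6.3] w 15.7 gf 58.8740998506546
106.96756079707706 -129.40351536121526
```

Forces are low and the hand is tracking the arc. Next comes the detent zone.

Call:
arm_command(
  rows=[
    [[-0.0239,-0.0004,0],[0,0,0.0178]],
    [[-0.0477,-0.0023,0],[0,0,0.0356]],
    [[-0.0714,-0.0055,0],[0,0,0.0533]],
    [[-0.0948,-0.01,0],[0,0,0.0711]],
    [[-0.118,-0.0157,0],[0,0,0.0889]],
  ],
)

```text
clock: 11.75
position: [498.3, 119.5, 99.2]
ee_rot: [0.883, -0.469, 0.001, -0.0]
contact_force: [-0.1, -2.9, 6.0]
gripper_width: 15.8
grasp_force: 58.9
```

Call:
arm_command(
  rows=[
    [[-0.0239,-0.0004,0],[0,0,0.0178]],
    [[-0.0477,-0.0023,0],[0,0,0.0356]],
    [[-0.0714,-0.0055,0],[0,0,0.0533]],
    [[-0.0948,-0.01,0],[0,0,0.0711]],
    [[-0.118,-0.0157,0],[0,0,0.0889]],
  ],
)

```text
clock: 12.25
position: [485.0, 146.4, 99.2]
ee_rot: [0.809, -0.587, 0.001, -0.001]
contact_force: [1.2, -2.5, 6.2]
gripper_width: 16.1
grasp_force: 58.9
```

Call:
arm_command(
  rows=[
    [[-0.0239,-0.0004,0],[0,0,0.0178]],
    [[-0.0477,-0.0023,0],[0,0,0.0356]],
    [[-0.0714,-0.0055,0],[0,0,0.0533]],
    [[-0.0948,-0.01,0],[0,0,0.0711]],
    [[-0.118,-0.0157,0],[0,0,0.0889]],
  ],
)

```text
clock: 12.75
position: [479.8, 175.8, 99.2]
ee_rot: [0.72, -0.694, 0.001, -0.001]
contact_force: [-0.1, -4.0, 5.1]
gripper_width: 16.0
grasp_force: 58.8
```

Call:
arm_command(
  rows=[
    [[-0.0239,-0.0004,0],[0,0,0.0178]],
    [[-0.0477,-0.0023,0],[0,0,0.0356]],
    [[-0.0714,-0.0055,0],[0,0,0.0533]],
    [[-0.0714,-0.0055,0],[0,0,0.0533]],
    [[-0.0714,-0.0055,0],[0,0,0.0533]],
  ],
)

```text
clock: 13.25
position: [480.6, 193.6, 99.2]
ee_rot: [-0.66, 0.751, -0.0, 0.001]
contact_force: [0.3, -2.7, 6.3]
gripper_width: 16.0
grasp_force: 58.9
```

Run:
```python
from m import *
for _ in range(3):did([-.118,-.0157,0],[0,0,.0889])
did([-.0714,-.0055,0],[0,0,.0533])
q0,r=load();hw=np.array([585.98,180.4]);v=arm.read_state()['position'][:2]-hw;print(np.linalg.norm(v),np.degrees(np.arctan2(v[1],v[0])),'square',-7.74-180)
im,d,c=shot('top','t6.png');s=arm.get_image('scene')[0]
cv2.imwrite('pics/t6z.png',np.hstack([cv2.resize(im[130:290,220:420],(400,320)),cv2.resize(s[100:260,240:440],(400,320))]))
```

```text
t 13.25 cmd [497.9 119.7  98.1] meas [480.6 193.6  99.2] rotdiff [ 0.12 -0.   41.57] F [ 0.3 -2.7  6.3] w 16.0 gf 58.8956755399704
t 13.25 cmd [484.6 146.3  98.1] meas [480.6 193.6  99.2] rotdiff [ 1.200e-01 -2.000e-02  2.556e+01] F [ 0.3 -2.7  6.3] w 16.0 gf 58.8956755399704
t 13.25 cmd [479.1 175.5  98.1] meas [480.6 193.6  99.2] rotdiff [ 0.11 -0.03  9.56] F [ 0.3 -2.7  6.3] w 16.0 gf 58.8956755399704
t 13.25 cmd [479.8 193.4  98.1] meas [480.6 193.6  99.2] rotdiff [ 0.11 -0.04 -0.03] F [ 0.3 -2.7  6.3] w 16.0 gf 58.8956755399704
106.17522069618019 172.84339461724468 square -187.74
```

View pics/t6z.png

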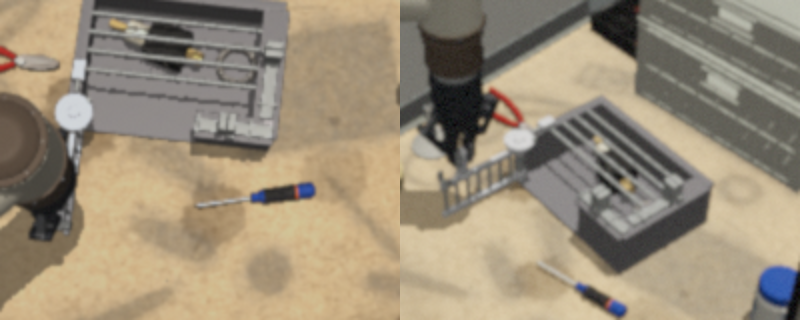

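The gate stands about 89° open with the handle held. Both catches are in, and the crate contents and screwdriver are undisturbed.

```bash
python3 -c "
from bench import arm
print(arm.job_done())"
```

```text
the job is handed in; nothing more can be done
None
```

The job is handed in: I squeezed the side catch and then the front catch to their stops, and the arm is holding the gate by its handle about 89° open. The last pictures showed nothing in the crate or on the bench shifted; I got no verdict back.

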